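# Open the latched gate of a stock cage

## Task

Open the wire stock cage on the bench so that the fittings can be got at: lift the gate's latch bar by its thumb peg until it is clear of the catch, swing the gate out until it stands wide open, about square to the cage front, then let the bar down gently to its level rest (do not let it drop) and let go. The catch is light: do not force the bar against its lip or its guard, and leave the jar, the carton and the mug where they are.

Things in the scene. Friction and masses are not known exactly. Their poses are not given: they have to be found in the camera images.
- cage: Fixed wire stock cage, 305 mm wide, 240 mm deep, sheet roof at 188 mm. Origin: bench height, at the front of the cage; x points into the cage, y to its left (seen from the front), z up. Its front is closed by a wire gate 240 mm wide and 186 mm tall, 16 mm thick, hung on a vertical hinge at the left end (+y) of the front
- gate_hinge (a point): A point on the gate's vertical hinge line, 190 mm above the bench (the mid height of the latch bar at rest); turns with the gate: its -y axis points along the gate to the free end, its -x axis out of the gate's front
- gate (a joint): Gate angle in rad: 0 shut, grows as the free end swings out away from the cage (clockwise seen from above), stop at 1.75. The hinge is stiff (0.12 N m): the gate stays where it is left. Latched, it has about 0.03 rad of play
- thumb_peg (a point): Middle of the thumb peg: a plain round upright steel peg on the latch bar, 16 mm diameter, 45 mm tall (22.5 mm above and below this point; its foot is the bar's top). It is 200 mm from the hinge line along the gate, 22 mm in front of the gate's middle plane. z points up the peg, -y along the bar to its tip. Nothing else stands above the bar's top within 45 mm
- latch (a joint): Lift angle of the latch bar, rad: 0 level at rest on its ledge on the gate, grows as the tip is raised, up to 0.5. Steel bar (0.26 kg, 12 mm tall, 8 mm thick) along the front of the gate's top rail; turns on a bolt 70 mm from the hinge line and 130 mm from the peg; its tip reaches 200 mm from the bolt. Only gravity holds it down
- catch_post: Fixed steel post at the right end of the cage front, 262 mm tall, origin at its foot. On its front it carries the catch, which hooks the bar 190 mm from the bar's bolt. The catch is light: more than 12 N on post and catch is forcing it
- screw_jar: Bystander: clear jar of 60 mm diameter, 90 mm tall, on the bench to the right of the cage; origin at its foot
- carton: Bystander: cardboard carton 90 x 120 x 50 mm on the cage's roof, at the back; origin under its middle
- mug: Bystander: white mug, 80 mm diameter, 90 mm tall, on the bench to the left of the cage; origin at its foot
- catch_spot (a point): Where the bar's middle rests in the catch, gate shut. The catch: an upright lip 8 mm in front of the bar keeps the gate shut; over the bar is a guard strip on a spring (8 N per mm, 4 mm travel). The bar leaves forward between lip and guard, a gap 17.5 mm high. The catch is set at a new, unmeasured height each time (lip top 5 to 35 mm above the resting bar's underside): find the guard by feel

How it is judged (in metres and radians):
On the way, in this order (a step that is already met when the one before it is completed fails the run):
1. the bar is lifted at least 0.02 rad while the gate is still shut (below 0.06 rad) (value of joint latch above 0.02 rad and value of joint gate below 0.06 rad), for 0.1 s.
2. the gate has come out of the catch (over 0.25 rad) with the bar still held up (over 0.02 rad) (value of joint gate above 0.25 rad and value of joint latch above 0.02 rad), for 0.1 s.
At the end, for the whole second after the job is handed in: The gate stands open by at least 1.35 rad (77 degrees) and at rest, and the latch bar lies level on its rest (below 0.03 rad), let go (value of joint gate above 1.35 rad and value of joint latch below 0.03 rad and velocity of joint gate between -0.05 and 0.05 rad/s and velocity of joint latch between -0.1 and 0.1 rad/s); the robot touches nothing.
It fails at once if the bar or the robot loads the catch or its post with more than 12 N (contact force between anything else and catch_post above 12 N).
It fails at once if the latch bar drops (falls faster than 2.2 rad/s) (velocity of joint latch below -2.2 rad/s).
It fails at once if the jar is moved by more than 20 mm (distance of screw_jar from where it was at the start of the episode above 0.02 m).
It fails at once if the carton is moved by more than 20 mm (distance of carton from where it was at the start of the episode above 0.02 m).
It fails at once if the mug is moved by more than 20 mm (distance of mug from where it was at the start of the episode above 0.02 m).
It also fails if it takes over 69 s, if anything falls off the work surface, if the arm or the gripper's body presses on something with over 40 N, if the wrist force passes 120 N, or if a joint passes its speed limit or range.

## Robot

A 6-joint arm with a two-finger parallel gripper is mounted at the origin on the work surface. World frame = base frame: x ahead of the robot, y to its left, z up, the work surface at z = 0. Lengths are in m, angles in degrees, forces in N, time in s.
With the tool pointing down it reaches from about 0.4 to 0.825 m from the base axis. Payload 7 kg.
Tool frame: the origin (TCP) lies where the fingers leave the gripper's body, on its centre line; the fingertips stand 73 mm ahead of it and the grasp point (between the pads) lies 54 mm ahead of it; y points along the fingers, x is the direction in which the jaws open and shut, and the axes are right-handed (so a half turn about y gives the same grasp; the last joint's range is limited). The gripper opens to 85 mm and grips with 20 to 120 N. Pads are 22 mm wide; open, the fingers measure 114 mm over their backs; the gripper's body (76 mm by 85 mm) begins 54 mm behind the grasp point. The pads swing forward as they close: fully open they stand 13 mm farther back than shut.
Start: joints at [83.6, 20.546, 0.682, 0, -70.136, -16.507], TCP at [0.263, 0.622, 0.304] pointing down, gripper open.
Joint ranges: [-176.03, 176.03], [-82.01, 121.73], [-58.28, 71.71], [-173.87, 95.51], [-174.79, -0.11], [-173.66, 173.66]. Speed limits (degrees/s): [136.94, 136.94, 172.46, 180, 180, 180].

## Interface

Orientations are given as a 3x3 rotation matrix whose columns are the frame's x, y, z axes.
In Python, from bench import * gives the robot as it stands.
- The arm moves only by the tool step_arm, never from a script. Its argument "increments" is a list that holds one entry, the list of rows, each a list of 7 numbers: the gripper command: -1 is fully open, 1 is shut, values between are in proportion, then the shift along the tool's x, y, z in mm, then the turn, a rotation vector about the tool's x, y, z in rad. In form: [[[claw, x, y, z, ax, ay, az], ...]]. A call has 1 to 10 rows; each row shifts and turns the pose as measured when the row begins, along the tool's axes as they then stand; what a row does not reach is not made up. A row lasts 1/8 s, in which the tool goes at most 62.5 mm and 10.7 degrees, less where a joint would pass 70% of its speed; a pose out of reach is approached as far as the arm can. A call is refused whole if a number of a shift passes 62.5 or a number of a turn 0.188, either way. A call with a gripper value outside its range is refused whole. The fingers move at their own pace and stop on an object; "grip_force" is the grip in N (left out, the last holds). Time passes only in rows, so rows that do not move let the fingers close. It gives the time, the measured TCP pose, the force and the opening at its end, in the units of the state.
- get_state(): the state, without advancing time (a new reading comes with each control period).
- snapshot(name): name is "side" or "top" or "wrist"; returns the picture (400x640x3 uint8, blue, green, red); there is no depth.
- calibration(name): a dict with "camera_matrix" (3x3 intrinsics, pixels), "rvec" (rotation vector, rad) and "tvec" (3), from world to camera coordinates, as OpenCV has them. Camera axes: x right, y down, z forward; pixel columns grow to the right and rows downward; lengths in m; the calibration is good to about 2 mm. A picture is of the moment at which its call begins: read the wrist's pose just before it. calibration takes no time and is no camera call; for the wrist camera it gives the pose at the moment of the call.
- job_done(): hands the job in, once; it reports no verdict.
Trained networks look in the newest picture that a camera, given by its name, has taken for a name from the list of things; names that differ only in an ending like _2 or _b are one class to them, and where a whole thing is asked for, a point or a joint stands for the part that bears it (a point fixed in the world has none). Each returns a list of dicts, best first, with "score" (0 to 1); they miss things now and then, are a little off and sometimes report something else, mostly with a low value. They report only what shows in the picture. A call takes as long as a camera call.
- spot_in(camera, name): "location" ([x, y, z] in m, in world coordinates, good to about 4 mm: the middle of the surface that is visible of it).
- masks_of(camera, name): "region" (400x640 bool, what is visible of it).
The state is a dict: "clock": time; "joint_positions": joint angles; "qd": joint speeds; "joint_torque": joint torques, N m; "tcp_pos": TCP position; "eef_rot": TCP orientation; "contact_force": force on the tool from outside, world axes, zero at the start; "moment": the same for the moment, N m; "grip_width": opening from 0.0 (shut) to 1.0 (fully open).
Only numpy, scipy, OpenCV 4.12 (cv2) and the standard library are available. Lean on these libraries where they do the work, as an engineer would, in place of code of your own. Each camera call takes 0.05 s, during which the arm holds its last target. There are 200 camera calls.

## Working session

There is one attempt and no reset: what is moved stays moved. The work goes in short steps, Python scripts to look and compute and a tool call to move; the robot and the scene stay as the last step left them, time stands still between calls to the robot, and variables do not carry over. Pictures are saved under pics/ and viewed, about 8 in all and at most 12, crops included, and the job is handed in when it is done.

Besides the shell and the picture viewer there is one more tool, called after "Request:" as name(argument=value, ...) on one line, values as JSON. step_arm: Moves the arm, as the interface text tells. Its arguments: {"type":"object","properties":{"increments":{"type":"array","items":{"type":"array","items":{"type":"array","items":{"type":"number"}}}},"grip_force":{"type":"number"}},"required":["increments"]}

```bash
mkdir -p pics
python3 - <<'E'
from bench import *
import cv2,numpy as np
s=get_state();print(s)
for c in ["side","top"]:
    im=snapshot(c);cv2.imwrite(f"pics/{c}0.png",im)
    k=calibration(c);print(c,k)
    for n in ["thumb_peg","catch_post","gate_hinge","screw_jar","mug","carton","cage","gate","latch"]:
        try: print(n,[(np.round(d["location"],4).tolist(),round(d["score"],2)) for d in spot_in(c,n)[:2]])
        except Exception as e: print(n,e)
a=np.vstack([cv2.imread("pics/side0.png"),cv2.imread("pics/top0.png")]);cv2.imwrite("pics/a0.png",cv2.resize(a,(480,600),interpolation=cv2.INTER_AREA))
E
```

```text
{'clock': 0.0, 'joint_positions': array([ 8.36014342e+01,  2.05910951e+01,  6.34365759e-01, -2.02263719e-02,
       -7.01361399e+01, -1.65070735e+01]), 'qd': array([-2.93438862e-02,  5.70090370e-05, -4.63100911e-02,  9.60139926e-02,
       -8.36085329e-02,  7.42126952e-02]), 'joint_torque': array([ 2.79582227e-04, -5.83327210e+01,  2.93435419e+01,  6.93683311e+00,
       -5.80830485e-03,  1.36978863e-05]), 'tcp_pos': array([0.26259147, 0.62143789, 0.30297159]), 'eef_rot': array([[-3.89324931e-01, -5.10579469e-04,  9.21100341e-01],
       [-9.21099007e-01, -1.57375561e-03, -3.89325239e-01],
       [ 1.64836831e-03, -9.99998631e-01,  1.42408053e-04]]), 'contact_force': array([ 0.10801688,  0.02271514, -0.31186389]), 'moment': array([-0.01968629,  0.03612463, -0.04825622]), 'grip_width': 0.9971184307245943}
side {'camera_matrix': array([[420.51938808,   0.        , 319.2381429 ],
       [  0.        , 420.51938808, 200.33783268],
       [  0.        ,   0.        ,   1.        ]]), 'rvec': array([ 2.03207228, -0.78190196,  0.40487199]), 'tvec': array([-0.47552477,  0.418915  ,  0.592686
[... 460 characters left out ...]
,
       [  0.        , 386.13082876, 192.32232435],
       [  0.        ,   0.        ,   1.        ]]), 'rvec': array([ 2.13922799, -2.09744268,  0.19299839]), 'tvec': array([0.05821476, 0.71592008, 0.99413053])}
thumb_peg [([0.6338, 0.0923, 0.1996], 0.63), ([0.6505, 0.1171, 0.1861], 0.2)]
catch_post [([0.6292, -0.0133, 0.2265], 0.77), ([0.7441, 0.0711, 0.1874], 0.69)]
gate_hinge [([0.6579, 0.1188, 0.1861], 0.96)]
screw_jar [([0.6388, -0.128, 0.0917], 0.88), ([0.7081, 0.3546, 0.0373], 0.71)]
mug [([0.7102, 0.3533, 0.0394], 0.62)]
carton [([0.7858, 0.1112, 0.2361], 0.82)]
cage [([0.7459, 0.0689, 0.1889], 0.74)]
gate [([0.6567, 0.1149, 0.1815], 0.75)]
latch [([0.6399, 0.0962, 0.1977], 0.84)]
```

View pics/side0.png

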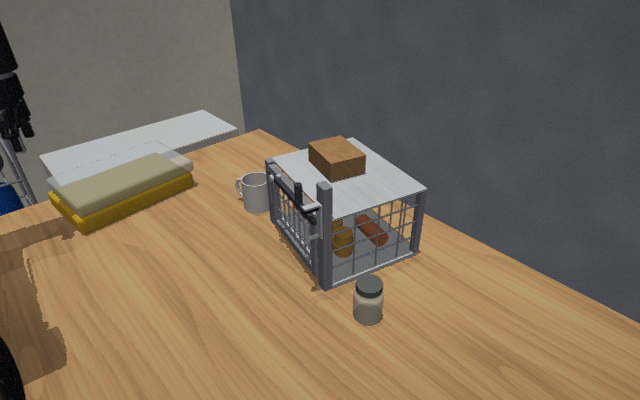

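View pics/top0.png

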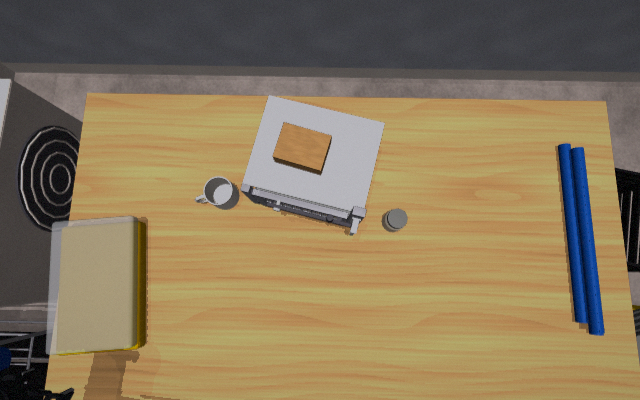

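The side view shows the gate with the post at about (325,235) and the peg at (298,193). In the top view the cage front runs from (245,188) to (362,215). I'll zoom in on both.

Run:
```python
import cv2,numpy as np
a=cv2.imread("pics/side0.png")[150:290,255:355];b=cv2.imread("pics/top0.png")[90:240,235:395]
a=cv2.resize(a,(400,560),interpolation=cv2.INTER_CUBIC)
b=cv2.resize(b,(400,375),interpolation=cv2.INTER_CUBIC)
o=np.zeros((560,800,3),np.uint8);o[:,:400]=a;o[:375,400:]=b
cv2.imwrite("pics/z0.png",o)
```

```text
(no output)
```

View pics/z0.png

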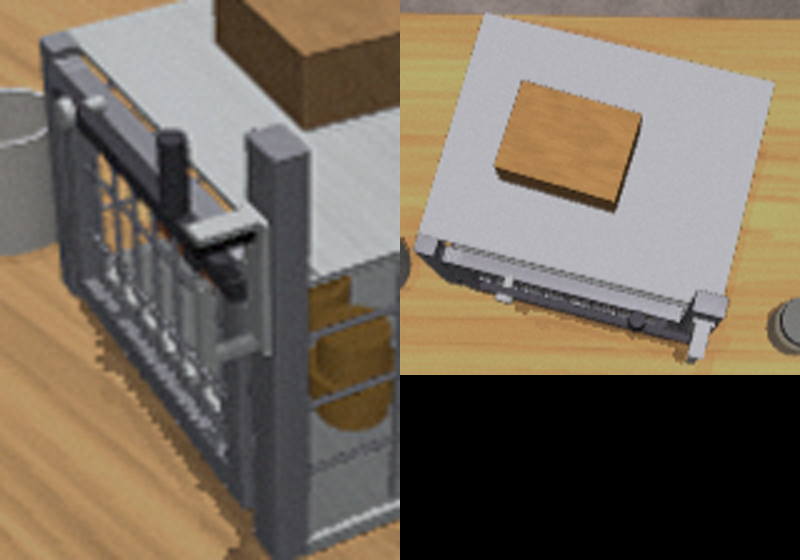

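```bash
cat > h.py <<'E'
import cv2,numpy as np
from bench import *
def ray(c,p,k=None):
    k=k or calibration(c);R,_=cv2.Rodrigues(np.array(k["rvec"]));t=np.array(k["tvec"]).ravel()
    q=np.linalg.inv(np.array(k["camera_matrix"]))@[p[0],p[1],1.]
    return -R.T@t,R.T@q/np.linalg.norm(q)
def onz(c,p,z,k=None):
    o,d=ray(c,p,k);return o+d*(z-o[2])/d[2]
def tri(rs):
    A=sum(np.eye(3)-np.outer(d,d) for o,d in rs);b=sum((np.eye(3)-np.outer(d,d))@o for o,d in rs)
    return np.linalg.solve(A,b)
E
python3 - <<'E'
from h import *
print("pegtop tri",tri([ray("side",(298.2,183.7)),ray("top",(329.8,218.4))]))
print("side@.241",onz("side",(298.2,183.7),.241),"side base@.196",onz("side",(298.5,203),.196),"top",onz("top",(329.8,218.4),.241))
a=onz("top",(269,95.2),.188);b=onz("top",(384.6,123.6),.188)
print(a,b,np.linalg.norm(a-b),np.degrees(np.arctan2(*(a-b)[:2])))
# front roof edge
c=onz("side",(255+75/4,150+35/4),.19);print("side front left",c)
pt=onz("top",(235+310/2.5,90+300/2.5),.262);print("post top",pt, onz("side",(255+280/4,150+140/4),.262))
E
```

```text
pegtop tri [0.622566   0.04321633 0.2419583 ]
side@.241 [0.62449578 0.04408006 0.241     ] side base@.196 [0.62277576 0.04394585 0.196     ] top [0.62184385 0.04375496 0.241     ]
[0.94247082 0.20298446 0.188     ] [ 0.87108839 -0.09180403  0.188     ] 0.30330793470515316 13.612042380817481
side front left [0.70866858 0.24534187 0.19      ]
post top [ 0.63926307 -0.02031222  0.262     ] [ 0.63659466 -0.02165274  0.262     ]
```

Request:
step_arm(increments=[[[0, 0, -40, 0, 0, 0, 0], [0, 33, -20, 46, 0, 0, 0], [0, 33, 0, 46, 0, 0, 0], [0, 33, 0, 46, 0, 0, 0], [0, 33, 0, 46, 0, 0, 0], [0, 33, 0, 46, 0, 0, 0], [0, 33, 0, 46, 0, 0, 0], [0, 33, 0, 46, 0, 0, 0], [0, 33, 0, 46, 0, 0, 0], [0, 33, 0, 46, 0, 0, 0]]])

```text
clock: 2.25
tcp_pos: [0.5345, 0.1774, 0.3673]
eef_rot: [[-0.382, 0.004, 0.924], [-0.924, 0.001, -0.382], [-0.003, -1.0, 0.003]]
contact_force: [0.7, 1.2, -0.2]
grip_width: 0.5
```

Request:
step_arm(increments=[[[0, 0, 0, 0, 0, 0.17, 0], [0, 0, 0, 0, 0, 0.17, 0], [0, 0, 0, 0, 0, 0.17, 0], [0, 0, 0, 0, 0, 0.17, 0], [0, 0, 0, 0, 0, 0.17, 0], [0, 0, 0, 0, 0, 0.17, 0], [0, 0, 0, 0, 0, 0.17, 0], [0, 0, 0, 0, 0, 0.17, 0], [0, 0, 0, 0, 0, 0, 0]]])

```text
clock: 3.38
tcp_pos: [0.5364, 0.1719, 0.368]
eef_rot: [[-0.973, 0.005, -0.229], [0.229, 0.002, -0.973], [-0.005, -1.0, -0.003]]
contact_force: [-0.4, 0.4, 0.0]
grip_width: 0.502
```

Request:
step_arm(increments=[[[0, -38, 0, 35, 0, 0, 0], [0, -38, 0, 35, 0, 0, 0], [0, -37, 0, 35, 0, 0, 0], [0, 0, 0, 0, 0, 0, 0]]])

```text
clock: 3.88
tcp_pos: [0.6255, 0.0418, 0.3685]
eef_rot: [[-0.978, 0.006, -0.208], [0.208, 0.002, -0.978], [-0.005, -1.0, -0.004]]
contact_force: [0.0, -0.2, -0.0]
grip_width: 0.499
```

Run:
```python
from h import *
import json
k=calibration("wrist");im=snapshot("wrist");cv2.imwrite("pics/w1.png",im)
s=get_state();print(s["tcp_pos"],s["contact_force"]);np.savez("w1.npz",**{a:np.array(b) for a,b in k.items()})
print([(d["location"],d["score"]) for d in spot_in("wrist","thumb_peg")])
```

```text
[0.62482653 0.04291225 0.36871401] [-0.95800425 -0.09309327 -0.20446054]
[([0.6326, 0.0704, 0.1956], 0.64)]
```

View pics/w1.png

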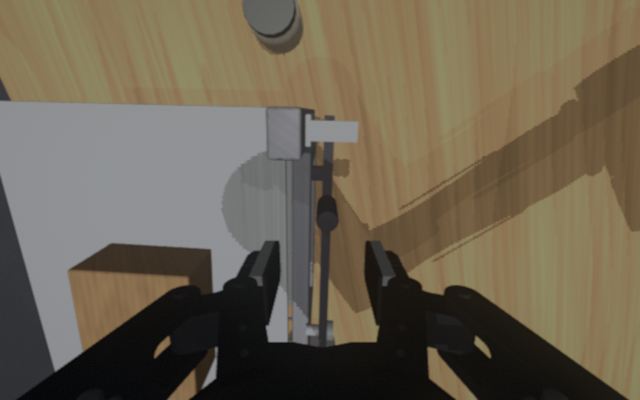

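Run:
```python
from h import *
k=dict(np.load("w1.npz"))
for P in [(.6225,.0435,.241),(.6225,.0435,.196),(.638,-.021,.262)]:
    print(cv2.projectPoints(np.array([P]),k["rvec"],k["tvec"],k["camera_matrix"],None)[0].ravel())
print(onz("wrist",(327,218),.241,k), onz("wrist",(327,203),.196,k), onz("wrist",(285,130),.262,k))
```

```text
[326.70111333 219.63576939]
[326.18592946 200.90762353]
[276.98686857 132.24349069]
[0.62206037 0.04237878 0.241     ] [0.62220627 0.04540617 0.196     ] [ 0.63328366 -0.02126869  0.262     ]
```

Request:
step_arm(increments=[[[0, 3, 30, 0, 0, 0.028, 0], [0, 0, 30, 0, 0, 0, 0], [0, 0, 20, 0, 0, 0, 0], [0, 0, 11, 0, 0, 0, 0], [0, 0, 0, 0, 0, 0, 0]]], grip_force=30)

```text
clock: 4.6
tcp_pos: [0.6204, 0.0495, 0.278]
eef_rot: [[-0.975, 0.01, -0.221], [0.221, 0.005, -0.975], [-0.009, -1.0, -0.007]]
contact_force: [-0.5, 0.5, 1.0]
grip_width: 0.499
```

Run:
```python
from h import *
k=calibration("wrist");im=snapshot("wrist");cv2.imwrite("pics/w2.png",im)
s=get_state();print(s["tcp_pos"],s["eef_rot"],s["contact_force"])
for z in(.196,.241):print(cv2.projectPoints(np.array([(.622,.0432,z)]),k["rvec"],k["tvec"],k["camera_matrix"],None)[0].ravel())
```

```text
[0.62076416 0.0494827  0.27868327] [[-0.9752399   0.01152622 -0.22084902]
 [ 0.2209193   0.00521278 -0.97527816]
 [-0.01009003 -0.99991998 -0.00763008]] [ 0.0704744  -0.03152941  1.10657922]
[316.51332971 236.42099201]
[313.53330889 282.08064216]
```

View pics/w2.png

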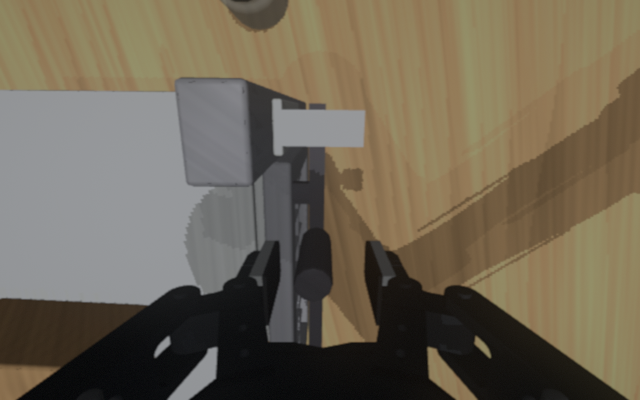

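The peg's top disc is at (315,281), where I predicted it, between the pads. The tool has drifted 6 mm along the bar, so I correct that and then close.

Request:
step_arm(increments=[[[0, -2, 0, 6, 0.008, 0, -0.01], [0, 0, 0, 0, 0, 0, 0]]])

```text
clock: 4.9
tcp_pos: [0.622, 0.0432, 0.2806]
eef_rot: [[-0.976, 0.002, -0.22], [0.22, -0.0, -0.976], [-0.002, -1.0, -0.0]]
contact_force: [0.3, 0.6, 0.2]
grip_width: 0.498
```

Request:
step_arm(increments=[[[0.6, 0, 0, 0, 0, 0, 0], [1, 0, 0, 0, 0, 0, 0], [1, 0, 0, 0, 0, 0, 0], [1, 0, 0, 0, 0, 0, 0], [1, 0, 0, 0, 0, 0, 0]]])

```text
clock: 5.52
tcp_pos: [0.6224, 0.0431, 0.2813]
eef_rot: [[-0.975, 0.003, -0.22], [0.22, 0.0, -0.975], [-0.003, -1.0, -0.001]]
contact_force: [0.2, -0.2, 1.4]
grip_width: 0.178
```

Run:
```python
from h import *
a=cv2.imread("pics/side0.png")[190:250,290:330]
cv2.imwrite("pics/z1.png",cv2.resize(a,(400,600),interpolation=cv2.INTER_CUBIC))
s=get_state();print(s["tcp_pos"],s["contact_force"],s["moment"])
u=np.array([-.228,-.973,0])
print("guard near-peg front corner candidates")
print(ray("side",(300,200))[0])
```

```text
[0.62236742 0.04305055 0.28133432] [ 0.21261255 -0.2159428   1.43299902] [ 0.01104331 -0.00515793 -0.03813239]
guard near-peg front corner candidates
[ 0.18469518 -0.5218855   0.66814185]
```

View pics/z1.png

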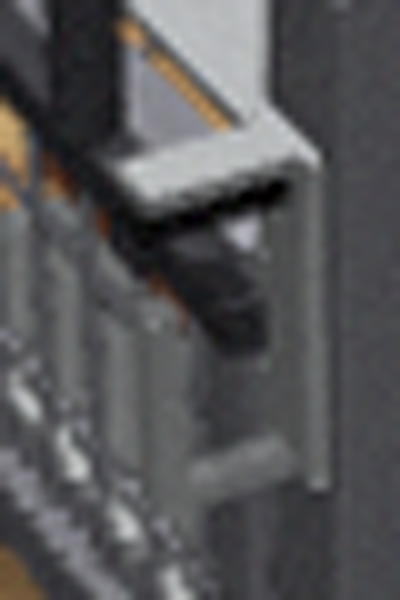

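Run:
```python
from h import *
k=dict(np.load("w1.npz"))
peg=np.array([.622,.0432,.19]);u=np.array([-.228,-.973,0]);f=np.array([-.973,.228,0])
for w,s in [((357,142),(301.5,206.5)),((358,121),(305,211)),((357,142),(302,207.5)),((358,121),(305,210))]:
    rs=[ray("wrist",w,k),ray("side",s)];p=tri(rs)
    print(p,"along",(p-peg)@u,"front",(p-peg)@f,"z",p[2])
    q=[np.linalg.norm(np.cross(p-o,d)) for o,d in rs];print(q)
for fr in (.010,.014,.018):
  # lip top pixel, intersect plane front=fr
  o,d=ray("side",(307,221.5));t=((peg+f*fr-o)@f)/(d@f);p=o+d*t;print("lip",fr,p,(p-peg)@u)
```

```text
[ 0.59234106 -0.00259026  0.22451706] along 0.05131616442135091 front 0.01841796401922147 z 0.22451705808136016
[np.float64(0.0009217872391295605), np.float64(0.0009217872391295873)]
[ 0.58918336 -0.01624925  0.22256775] along 0.0653263116327821 front 0.018376162549877843 z 0.22256774748567484
[np.float64(0.0011004536075317043), np.float64(0.0011004536075316246)]
[ 0.5925783  -0.00274157  0.22229229] along 0.05140929331027864 front 0.01815263930964948 z 0.22229229359658825
[np.float64(0.0015109536469357652), np.float64(0.0015109536469358948)]
[ 0.58933966 -0.01630996  0.22478009] along 0.06534975093201012 front 0.018210236856474122 z 0.2247800856371436
[np.float64(0.0010131634617732118), np.float64(0.0010131634617733636)]
lip 0.01 [ 0.59916585 -0.01044253  0.19019096] 0.05740037180679044
lip 0.014 [ 0.59339007 -0.01756966  0.19685136] 0.06565193983804832
lip 0.018 [ 0.58761429 -0.02469678  0.20351176] 0.07390350786930626
```

Guard underside looks to be at about z=0.220, so contact should come near 0.126 rad of lift. I'll lift coarsely to about 0.08 rad first.

Request:
step_arm(increments=[[[1, 0, -1.4, -1, 0.011, 0, 0], [1, 0, -1.4, -1, 0.011, 0, 0], [1, 0, -1.4, -1, 0.011, 0, 0], [1, 0, -1.4, -1, 0.011, 0, 0]]])

```text
clock: 6.02
tcp_pos: [0.6232, 0.0472, 0.2867]
eef_rot: [[-0.975, -0.008, -0.22], [0.221, -0.046, -0.974], [-0.002, -0.999, 0.046]]
contact_force: [0.1, -0.3, -1.9]
grip_width: 0.177
```

Request:
step_arm(increments=[[[1, 0, -1.4, -1, 0.011, 0, 0], [1, 0, -1.4, -1, 0.011, 0, 0], [1, 0, -1.4, -1, 0.011, 0, 0], [1, 0, 0, 0, 0, 0, 0]]])

```text
clock: 6.52
tcp_pos: [0.6239, 0.0507, 0.2912]
eef_rot: [[-0.975, -0.016, -0.22], [0.22, -0.081, -0.972], [-0.002, -0.997, 0.082]]
contact_force: [0.2, -1.3, -1.1]
grip_width: 0.178
```

Request:
step_arm(increments=[[[1, 0, -0.4, -0.3, 0.003, 0, 0], [1, 0, -0.4, -0.3, 0.003, 0, 0], [1, 0, -0.4, -0.3, 0.003, 0, 0]]])

```text
clock: 6.9
tcp_pos: [0.624, 0.0514, 0.2917]
eef_rot: [[-0.975, -0.019, -0.22], [0.221, -0.09, -0.971], [-0.002, -0.996, 0.092]]
contact_force: [1.1, -2.2, -3.0]
grip_width: 0.174
```

Request:
step_arm(increments=[[[1, 0, 0, 0, 0, 0, 0]]])

```text
clock: 7.02
tcp_pos: [0.6241, 0.0514, 0.2916]
eef_rot: [[-0.975, -0.019, -0.22], [0.221, -0.09, -0.971], [-0.002, -0.996, 0.092]]
contact_force: [0.7, -1.0, -2.3]
grip_width: 0.177
```

Run:
```python
from h import *
for i in range(4):
    if i: snapshot("top")
    s=get_state();print(s["clock"],s["tcp_pos"],s["contact_force"],s["moment"])
```

```text
7.025 [0.62408032 0.05139572 0.29156912] [ 0.65902548 -0.96833875 -2.2582859 ] [ 0.1601104  -0.32314925 -0.00560036]
7.075 [0.62404189 0.0513892  0.29160505] [ 1.66449596 -0.89762544 -3.00188579] [ 0.15294713 -0.48156139  0.05895524]
7.125 [0.62404105 0.05136236 0.29166191] [ 1.31574203 -1.60243286 -3.38543212] [ 0.12609187 -0.52827009  0.07256367]
7.175 [0.624048   0.05137732 0.2916453 ] [ 2.04558258 -2.11366237 -2.2985863 ] [ 0.1011819  -0.57009318  0.01825062]
```

Request:
step_arm(increments=[[[1, 0, -0.6, -0.3, 0.003, 0, 0], [1, 0, -0.5, -0.3, 0.003, 0, 0]]])

```text
clock: 7.42
tcp_pos: [0.6241, 0.0519, 0.292]
eef_rot: [[-0.975, -0.021, -0.22], [0.221, -0.096, -0.97], [-0.001, -0.995, 0.098]]
contact_force: [2.6, -3.3, -7.1]
grip_width: 0.176
```

Request:
step_arm(increments=[[[1, 0, 0, 0, 0, 0, 0]]])

```text
clock: 7.55
tcp_pos: [0.6242, 0.0518, 0.2918]
eef_rot: [[-0.975, -0.021, -0.22], [0.221, -0.096, -0.97], [-0.001, -0.995, 0.098]]
contact_force: [2.0, -2.7, -4.6]
grip_width: 0.178
```

Run:
```python
from h import *
im=snapshot("side");s=get_state();print(s["clock"],s["tcp_pos"],s["contact_force"],s["moment"])
a=im[175:245,280:340]
cv2.imwrite("pics/z2.png",cv2.resize(a,(514,600),interpolation=cv2.INTER_CUBIC))
```

```text
7.6 [0.62415529 0.0518579  0.29187812] [ 3.0442569  -3.09264836 -6.78928714] [-0.04065753 -0.99601748  0.03070834]
```

View pics/z2.png

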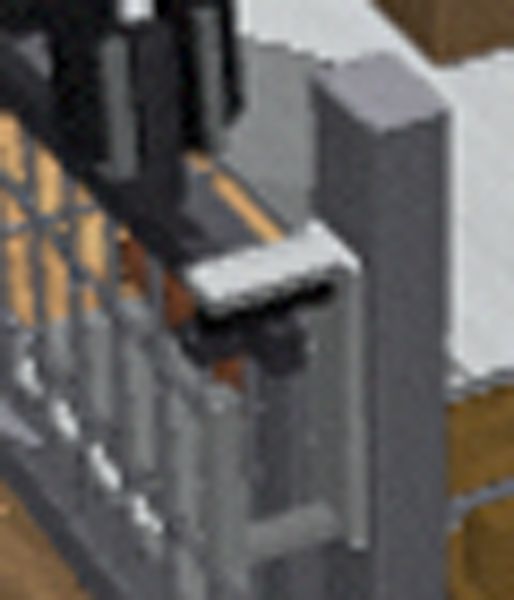

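Request:
step_arm(increments=[[[1, 0, -0.6, -0.2, 0.002, 0, 0]]])

```text
clock: 7.72
tcp_pos: [0.6242, 0.052, 0.2922]
eef_rot: [[-0.975, -0.022, -0.22], [0.221, -0.098, -0.97], [-0.001, -0.995, 0.1]]
contact_force: [3.2, -3.6, -9.3]
grip_width: 0.178
```

Run:
```python
from h import *
s=get_state();print(s["clock"],s["tcp_pos"],s["contact_force"],s["moment"])
snapshot("top");s=get_state();print(s["clock"],s["tcp_pos"],s["contact_force"],s["moment"])
```

```text
7.725 [0.62416912 0.05203117 0.29215229] [ 3.1828523  -3.59431021 -9.30646351] [-0.32704375 -1.48809627  0.12027742]
7.775 [0.62416485 0.05199229 0.29207592] [ 3.00637702 -2.93606701 -8.21957188] [-0.35381225 -1.3418438   0.14327048]
```

Request:
step_arm(increments=[[[1, 0, 0.8, 0.5, -0.006, 0, 0], [1, 0, 0.8, 0.5, -0.006, 0, 0], [1, 0, 0.6, 0.5, -0.005, 0, 0], [1, 0, 0, 0, 0, 0, 0]]])

```text
clock: 8.28
tcp_pos: [0.6238, 0.0508, 0.2916]
eef_rot: [[-0.975, -0.016, -0.22], [0.221, -0.08, -0.972], [-0.002, -0.997, 0.082]]
contact_force: [0.7, -0.1, -4.1]
grip_width: 0.176
```

Run:
```python
from h import *
s=get_state();print(s["clock"],s["tcp_pos"],s["contact_force"],s["moment"])
im=snapshot("side");s=get_state();print(s["clock"],s["tcp_pos"],s["contact_force"],s["moment"])
a=im[175:245,280:340]
cv2.imwrite("pics/z3.png",cv2.resize(a,(514,600),interpolation=cv2.INTER_CUBIC))
```

```text
8.275 [0.62376466 0.05081557 0.29157559] [ 0.71475198 -0.13529468 -4.14593265] [ 0.14409839 -0.36081513 -0.03567799]
8.325 [0.62376185 0.05078462 0.29149298] [ 0.96641917 -0.36718271 -1.67675826] [ 0.26049124 -0.25175971  0.05558119]
```

Request:
step_arm(increments=[[[1, 0, 0.9, 0.6, -0.006, 0, 0], [1, 0, 0.9, 0.6, -0.006, 0, 0], [1, 0, 0, 0, 0, 0, 0]]])

```text
clock: 8.7
tcp_pos: [0.6235, 0.0495, 0.2898]
eef_rot: [[-0.975, -0.013, -0.22], [0.22, -0.068, -0.973], [-0.002, -0.998, 0.069]]
contact_force: [0.8, -0.2, -2.5]
grip_width: 0.175
```

Run:
```python
from h import *
s=get_state();print(s["clock"],s["tcp_pos"],s["contact_force"],s["moment"])
im=snapshot("side");s=get_state();print(s["clock"],s["tcp_pos"],s["contact_force"],s["moment"])
a=im[175:245,280:340]
cv2.imwrite("pics/z3.png",cv2.resize(a,(514,600),interpolation=cv2.INTER_CUBIC))
```

```text
8.7 [0.62345106 0.0495122  0.28982694] [ 0.77517495 -0.24054599 -2.45415407] [ 0.31998409 -0.19077778  0.01137201]
8.75 [0.62343155 0.04953884 0.28981935] [ 0.33833392 -0.13260549 -2.41362411] [ 0.23550818 -0.15136898 -0.04669671]
```

View pics/z3.png

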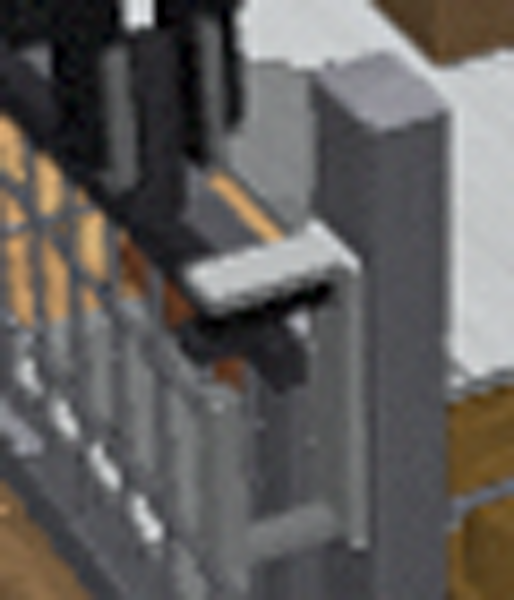

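Request:
step_arm(increments=[[[1, 3.9, 0, -0.4, 0, 0.02, -0.0014], [1, 3.9, 0, -0.4, 0, 0.02, -0.0014], [1, 3.9, 0, -0.4, 0, 0.02, -0.0014]]])

```text
clock: 9.12
tcp_pos: [0.6119, 0.054, 0.2897]
eef_rot: [[-0.959, -0.017, -0.282], [0.283, -0.066, -0.957], [-0.002, -0.998, 0.068]]
contact_force: [1.0, 1.2, -2.3]
grip_width: 0.178
```

Request:
step_arm(increments=[[[1, 4, 0, -0.4, 0, 0.02, -0.0014], [1, 4, 0, -0.4, 0, 0.02, -0.0014], [1, 4, 0, -0.4, 0, 0.02, -0.0014]]])

```text
clock: 9.5
tcp_pos: [0.6002, 0.0597, 0.2897]
eef_rot: [[-0.939, -0.021, -0.343], [0.344, -0.064, -0.937], [-0.003, -0.998, 0.067]]
contact_force: [1.9, 1.9, -2.6]
grip_width: 0.174
```

Request:
step_arm(increments=[[[1, 5.8, 0, -0.7, 0, 0.03, -0.002], [1, 5.8, 0, -0.7, 0, 0.03, -0.002], [1, 9.7, 0, -1.3, 0, 0.05, -0.0034], [1, 9.7, 0, -1.3, 0, 0.05, -0.0034], [1, 9.7, 0, -1.3, 0, 0.05, -0.0034]]])

```text
clock: 10.12
tcp_pos: [0.5648, 0.0832, 0.2894]
eef_rot: [[-0.841, -0.032, -0.54], [0.541, -0.056, -0.839], [-0.003, -0.998, 0.065]]
contact_force: [2.8, 2.4, -3.7]
grip_width: 0.175
```

```bash
cat > g.py <<'E'
from h import *
s=get_state();p=np.array(s["tcp_pos"]);H=np.array([.691,.2327]);R=np.array(s["eef_rot"])
r=p[:2]-H;print("t",s["clock"],"rad",np.hypot(*r),"alpha pos",-103.6+(-6.5)*-1*-1-np.degrees(np.arctan2(r[1],r[0])),"yaw",np.degrees(np.arctan2(R[1,0],R[0,0]))-166.6,"z",p[2],"tilt",R[2,2],"F",s["contact_force"])
x=R[:,0]*[1,1,0];x/=np.linalg.norm(x);u=np.array([-x[1],x[0],0]);print("along u",r@u[:2],"front",r@x[:2], "xz",R[2,0])
E
python3 g.py
```

```text
t 10.125 rad 0.19566539388385712 alpha pos 20.07685224070471 yaw -19.336434034865192 z 0.2893826308468647 tilt 0.06458524877649652 F [ 2.76768404  2.35149003 -3.65842719]
along u 0.1940179028644195 front 0.02533771362648239 xz -0.0034703455657298294
```

Request:
step_arm(increments=[[[1, 11.6, 0, -1.8, 0, 0.06, -0.004], [1, 11.6, 0, -1.8, 0, 0.06, -0.004], [1, 11.6, 0, -1.8, 0, 0.06, -0.004], [1, 11.6, 0, -1.8, 0, 0.06, -0.004], [1, 11.6, 0, -1.8, 0, 0.06, -0.004], [1, 11.6, 0, -1.8, 0, 0.06, -0.004], [1, 11.6, 0, -1.8, 0, 0.06, -0.004], [1, 11.6, 0, -1.8, 0, 0.06, -0.004]]])

```text
clock: 11.12
tcp_pos: [0.5082, 0.1612, 0.2891]
eef_rot: [[-0.477, -0.051, -0.877], [0.879, -0.031, -0.476], [-0.003, -0.998, 0.059]]
contact_force: [3.0, 1.4, -3.5]
grip_width: 0.174
```

```bash
python3 g.py
```

```text
t 11.125 rad 0.19628499199108004 alpha pos 48.527405595093654 yaw -48.09499671727342 z 0.28906739422557653 tilt 0.05927282226494994 F [ 3.01043541  1.39772485 -3.49961909]
along u 0.19476611222468931 front 0.02437128658520294 xz -0.0029853670864579502
```

Request:
step_arm(increments=[[[1, 12.3, 0, -2, 0.0005, 0.064, -0.004], [1, 12.3, 0, -2, 0.0005, 0.064, -0.004], [1, 12.3, 0, -2, 0.0005, 0.064, -0.004], [1, 12.3, 0, -2, 0.0005, 0.064, -0.004], [1, 12.3, 0, -2, 0.0005, 0.064, -0.004], [1, 12.3, 0, -2, 0.0005, 0.064, -0.004], [1, 12.3, 0, -2, 0.0005, 0.064, -0.004], [1, 12.3, 0, -2, 0.0005, 0.064, -0.004], [1, 12.3, 0, -2, 0.0005, 0.064, -0.004], [1, 6, 0, -0.9, 0, 0.03, -0.002]]])

```text
clock: 12.38
tcp_pos: [0.4997, 0.2801, 0.2886]
eef_rot: [[0.133, -0.061, -0.989], [0.991, 0.004, 0.133], [-0.004, -0.998, 0.061]]
contact_force: [1.2, -1.1, -2.0]
grip_width: 0.174
```

```bash
python3 g.py
```

```text
t 12.375 rad 0.19711473453006162 alpha pos -276.17113090258783 yaw -84.23465668878909 z 0.288565953892298 tilt 0.06117324896475511 F [ 1.22866276 -1.06857946 -2.02983262]
along u 0.19592653379436506 front 0.021610458675886218 xz -0.0038108587509726208
```

Request:
step_arm(increments=[[[1, 0, 1, 0.7, -0.0075, 0, 0], [1, 0, 1, 0.7, -0.0075, 0, 0], [1, 0, 1, 0.7, -0.0075, 0, 0], [1, 0, 1, 0.7, -0.0075, 0, 0], [1, 0, 1, 0.7, -0.0075, 0, 0], [1, 0, 1, 0.7, -0.0075, 0, 0]]])

```text
clock: 13.12
tcp_pos: [0.495, 0.28, 0.2826]
eef_rot: [[0.131, -0.013, -0.991], [0.991, -0.002, 0.131], [-0.003, -1.0, 0.012]]
contact_force: [1.7, 0.3, -2.5]
grip_width: 0.178
```

```bash
python3 g.py
```

```text
t 13.125 rad 0.20162859264245386 alpha pos -276.52898419540514 yaw -84.14227485572819 z 0.2826321931005441 tilt 0.012352094818684625 F [ 1.67655966  0.33779671 -2.4915011 ]
along u 0.20051345269230472 front 0.02117651199767031 xz -0.0031784444135724552
```

Request:
step_arm(increments=[[[1, 0, 0.7, 0.4, -0.005, 0, 0], [1, 0, 0.7, 0.4, -0.005, 0, 0]]])

```text
clock: 13.38
tcp_pos: [0.4941, 0.2801, 0.2813]
eef_rot: [[0.131, -0.002, -0.991], [0.991, -0.003, 0.131], [-0.003, -1.0, 0.002]]
contact_force: [-1.4, -0.3, 2.2]
grip_width: 0.175
```

```bash
python3 g.py
```

```text
t 13.375 rad 0.20256763535592412 alpha pos -276.56038734163513 yaw -84.13393013270786 z 0.28130114069969725 tilt 0.0015353427103706654 F [-1.35949928 -0.2537608   2.18903191]
along u 0.2014558476437967 front 0.021194063881427017 xz -0.003133521384126357
```

The bar is seated: the force is back to its initial value and the tilt is about 0. Now I open the jaws.

Request:
step_arm(increments=[[[0.5, 0, 0, 0, 0, 0, 0], [0.2, 0, 0, 0, 0, 0, 0], [0, 0, 0, 0, 0, 0, 0], [0, 0, 0, 0, 0, 0, 0]]])

```text
clock: 13.88
tcp_pos: [0.4942, 0.2798, 0.2819]
eef_rot: [[0.131, -0.002, -0.991], [0.991, -0.003, 0.131], [-0.004, -1.0, 0.001]]
contact_force: [-0.3, -0.8, 0.3]
grip_width: 0.505
```

Request:
step_arm(increments=[[[0, 0, -15, 0, 0, 0, 0], [0, 0, -30, 0, 0, 0, 0], [0, 0, -40, 0, 0, 0, 0], [0, 0, -30, 0, 0, 0, 0], [0, 0, 0, 0, 0, 0, 0]]])

```text
clock: 14.5
tcp_pos: [0.4948, 0.2798, 0.4051]
eef_rot: [[0.131, 0.001, -0.991], [0.991, -0.003, 0.131], [-0.003, -1.0, -0.001]]
contact_force: [0.2, 0.5, -0.3]
grip_width: 0.5
```

Run:
```python
from h import *
a=snapshot("side");b=snapshot("wrist");s=get_state();print(s["clock"],s["tcp_pos"],s["contact_force"])
cv2.imwrite("pics/f.png",np.hstack([cv2.resize(a[80:330,130:450],(400,312)),cv2.resize(b,(400,312))]))
for n in["thumb_peg","screw_jar","mug","carton"]:print(n,[(np.round(d["location"],3).tolist(),round(d["score"],2)) for d in spot_in("side",n)[:1]])
```

```text
14.6 [0.49404887 0.27943833 0.40220268] [-0.60539543  0.88070899 -1.26325388]
thumb_peg [([0.509, 0.273, 0.192], 0.71)]
screw_jar [([0.628, -0.154, 0.066], 0.71)]
mug [([0.687, 0.32, 0.052], 0.55)]
carton [([0.768, 0.082, 0.233], 0.94)]
```

View pics/f.png

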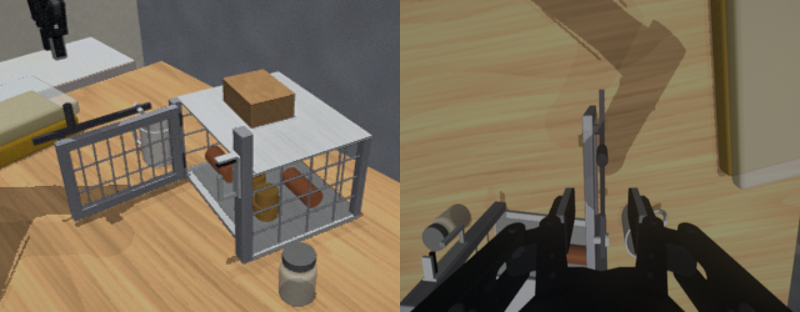

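The gate stands square to the cage front. The bar runs parallel to the top rail (slopes 0.300 and 0.297 in the picture), and the arm is clear.

```bash
python3 -c "
from bench import *
print(job_done())"
```

```text
the job is handed in; nothing more can be done
None
```

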